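# Turn a leaf of the glaze sample book

### The arm

A 6-joint arm with a two-finger parallel gripper is mounted at the origin on the work surface. World frame = base frame: x ahead of the robot, y to its left, z up, the work surface at z = 0. Lengths are in m, angles in degrees, forces in N, time in s.
With the tool pointing down it reaches from about 0.4 to 0.825 m from the base axis. Payload 7 kg.
Tool frame: the origin (TCP) lies between the finger pads; the fingertips stand ctrl.nose_length ahead of it and the grasp point (between the pads) lies 2 mm behind it (ctrl.nose_length is the distance from the TCP to the fingertips, in m); z points along the fingers, y is the line along which they close (so a half turn about z gives the same grasp; the last joint's range is limited). The gripper opens to 88 mm and grips with 3 to 60 N. Pads are 19 mm wide; open, the fingers measure 130 mm over their backs; the gripper's body (78 mm by 193 mm) begins 47 mm behind the grasp point.
Start: joints at [85.778, 20.546, 0.682, 0, -70.136, -16.507], TCP at [0.239, 0.631, 0.244] pointing down, gripper open.
Joint ranges: [-176.03, 176.03], [-82.01, 121.73], [-58.28, 71.71], [-173.87, 95.51], [-174.79, -0.11], [-173.66, 173.66]. Speed limits (degrees/s): [136.94, 136.94, 172.46, 180, 180, 180].

### API

Orientations are given as [roll, pitch, yaw] about the fixed x, y, z axes, in that order (R = Rz(yaw) Ry(pitch) Rx(roll)).
In Python, from plant import ctrl gives the robot as it stands.
- The arm moves only by the tool apply_moves, never from a script. Its argument "commands" is a list of rows, each a list of 3 entries, a list of its own where there are three numbers: the shift along the world's x, y, z in cm, then the turn about the world's z in rad, then the closure, from 0 (fully open) to 1 (shut). In form: [[[x, y, z], turn, jaw], ...]. A call has 1 to 20 rows; each row is the pose to reach, as a shift and turn from the pose commanded when the call began; what a row does not reach only later rows make up. A row lasts 1/12 s, in which the tool goes at most 41.7 mm and 7.16 degrees, less where a joint would pass 70% of its speed; a pose out of reach is approached as far as the arm can. A call with a gripper value outside its range is refused whole. The fingers move at their own pace and stop on an object; the grip force is fixed at half the most. Time passes only in rows, so rows that repeat a pose let the fingers close. It gives the time, the measured TCP pose, the force, the opening and the grip force at its end, in the units of the state.
- ctrl.get_obs(): the state, without advancing time (a new reading comes with each control period).
- ctrl.snapshot(name): name is "scene" or "side" or "wrist"; returns a dict with "img" (420x560x3 uint8, red, green, blue), "fx", "fy", "cx", "cy" (pixels), "T" (4x4, takes a point from camera to world coordinates). Camera axes: x right, y up, looking along -z (the intrinsics and any distortion apply to the point x, -y, -z); pixel columns grow to the right and rows downward; lengths in m; the calibration is good to about 2 mm. A picture is of the moment at which its call begins. There is no depth.
- ctrl.close_job(): hands the job in; it is judged then, once.
Trained networks look in a picture, given as the dict that the camera call returned (one of the last four; its "shot" number tells which), for a name from the list of things; names that differ only in an ending like _2 or _b are one class to them, and where a whole thing is asked for, a point or a joint stands for the part that bears it (a point fixed in the world has none). Each returns a list of dicts, best first, with "score" (0 to 1); they miss things now and then, are a little off and sometimes report something else, mostly with a low value. They report only what shows in the picture. A call takes as long as a camera call.
- ctrl.search_frame(picture, target): "at" ([column, row] in pixels, amid what is visible of it).
- ctrl.spot_point(picture, target): "at" ([column, row] in pixels: a listed point, or the origin of a listed thing).
The state is a dict: "clock": time; "joint_pos": joint angles; "qvel": joint speeds; "tau": joint torques, N m; "tool_pos": TCP position; "orientation": TCP orientation; "force": force on the tool from outside, world axes, zero at the start; "moment": the same for the moment, N m; "opening": finger opening in m; "gripper_force": force on a finger pad.
Only numpy, scipy, OpenCV 4.12 (cv2) and the standard library are available. Lean on these libraries where they do the work, as an engineer would, in place of code of your own. Each camera call takes 0.05 s, during which the arm holds its last target. There are 200 camera calls.

### The job

Show the customer the blue glazes: with a fingertip, turn the top leaf of the open sample book, the one with the red tab, over the rings so that it lies flat on the left-hand pages. Push it over gently, neither pinching it, pressing hard nor throwing it over, leave the blue-tabbed leaf beneath it lying where it is, and leave the other things on the table alone.

Things in the scene. Friction and masses are not known exactly. Their poses are not given: they have to be found in the camera images.
- book: The open glaze sample book: a heavy ring-bound book of stiff boards with round colour samples set flush in them. Base board 272 x 306 mm; it stands firm and does not shift. Origin: middle of its underside, on the table. x runs along the rings to the head of the book, y to the left-hand pages, z up. Both page stacks end 160 mm from the rings' axis.
- rings_mid (a point): Middle of the axis about which the leaves turn, 60 mm above the table over the middle of the book; the axis runs along the book's x. Three steel rings, 57 mm across outside, stand around it at the middle and 90 mm either way along it; their tops are 89 mm above the table.
- leaf (a joint): Turn of the top leaf about the rings, rad: 0 lying flat on the right-hand pages (the book's -y side; it starts so), 1.57 upright, 3.14 lying flat on the left-hand pages. It is a bit stiff: left within about 35 degrees of upright it stays (a light leaf within 50), lower down it sinks slowly to flat. About 2 to 3 N at the tab lifts it.
- leaf_mid (a point): Middle of the top leaf's board, 90 mm from the rings' axis. The board is 250 mm along the rings, 7 mm thick, reaches from 20 to 160 mm from the axis with its mid-plane through the axis, weighs about 0.2 kg, and has 5 x 3 red and yellow samples on both faces. Its axes are those of the book while it lies on the right.
- red_tab (a point): Middle of the outer edge of the red tab of the top leaf. The tab is 50 mm long along the rings, 4 mm thick (in the leaf's mid-plane) and sticks out 28 mm beyond the boards, so its edge is 188 mm from the axis. The tab's middle is 30 mm towards the foot (-x) of the book's middle. Nothing is below it: when the leaf lies flat its underside is 58 mm above the bare table.
- next_leaf (a joint): Turn of the leaf beneath the top one, rad: 0 lying flat on the right, growing as it is lifted. A board like the first, 7.5 mm lower, with blue samples; same stiffness.
- blue_tab (a point): Middle of the outer edge of the blue tab of the leaf beneath: same size as the red one, its middle 60 mm farther towards the foot (-x) along the book, 7.5 mm lower.
- mug: Bystander: unglazed white mug, 82 mm across, 92 mm tall, handle; origin under its middle
- gnome: Bystander: unglazed white gnome figure, 68 mm across, 115 mm tall; origin under its middle
- bottle_yellow: Bystander: yellow squeeze bottle of paint, 46 mm across, 122 mm tall; origin under its middle
- bottle_green: Bystander: green squeeze bottle of paint, the same size; origin under its middle
- water_pot: Bystander: blue plastic water pot, 72 mm across, 72 mm tall; origin under its middle
- brush: Bystander: flat glaze brush with a wooden handle, 190 mm long, lying on the table; origin near its middle
- palette: Bystander: white china palette dish, 136 mm across, 18 mm tall; origin under its middle

How it is judged (in metres and radians):
At the end, for the whole second after the job is handed in: The red-tabbed leaf lies flat on the left-hand pages (within 0.06 rad) and at rest, the blue-tabbed leaf beneath still lies flat on the right (within 0.05 rad), and every bystander is within 20 mm of where it stood (value of joint leaf above 3.08 rad and velocity of joint leaf between -0.05 and 0.05 rad/s and value of joint next_leaf below 0.05 rad and distance of each of mug, gnome, bottle_yellow, bottle_green, water_pot, brush, palette from where it was at the start of the episode below 0.02 m); the robot touches nothing.
It fails at once if the leaf is flung or slammed (turns faster than 3 rad/s) (velocity of joint leaf above 3 rad/s or velocity of joint leaf below -3 rad/s).
It fails at once if the leaf is pinched or pressed hard (more than 20 N between fingers and leaf) (contact force between the fingers and leaf above 20 N).
It fails at once if the leaf beneath is lifted with it (more than 0.12 rad) (value of joint next_leaf above 0.12 rad).
It fails at once if a bystander is shifted more than 20 mm, lifted or knocked over (distance of any of mug, gnome, bottle_yellow, bottle_green, water_pot, brush, palette from where it was at the start of the episode above 0.02 m or angle between any of mug, gnome, bottle_yellow, bottle_green, water_pot, palette's own z axis and vertical above 0.35 rad).
It also fails if it takes over 40 s, if anything falls off the work surface, if the arm or the gripper's body presses on something with over 40 N, if the wrist force passes 120 N, or if a joint passes its speed limit or range.

## Working session

There is one attempt and no reset: what is moved stays moved. The work goes in short steps, Python scripts to look and compute and a tool call to move; the robot and the scene stay as the last step left them, time stands still between calls to the robot, and variables do not carry over. Pictures are saved under pics/ and viewed, at most 10 in all, crops included, and the job is handed in when it is done.

Besides the shell and the picture viewer there is one more tool, called after "Request:" by a JSON object that holds its "api" and its "payload", one argument or row to a line. apply_moves: Moves the arm, as the interface text tells. Its arguments: {"type":"object","properties":{"commands":{"type":"array"}},"required":["commands"]}

```bash
mkdir -p pics
cat > h.py <<'E'
import numpy as np, cv2
from plant import ctrl
def save(p,n): cv2.imwrite('pics/'+n+'.png',cv2.cvtColor(p['img'],cv2.COLOR_RGB2BGR))
def ray(p,uv):
    d=np.array([(uv[0]-p['cx'])/p['fx'],-(uv[1]-p['cy'])/p['fy'],-1]); T=p['T']
    return T[:3,3],T[:3,:3]@d
def onz(p,uv,z):
    o,d=ray(p,uv); return o+d*(z-o[2])/d[2]
def proj(p,X):
    c=np.linalg.inv(p['T'])@np.r_[X,1]; return p['cx']+p['fx']*c[0]/-c[2], p['cy']-p['fy']*c[1]/-c[2]
E
python3 - <<'E'
from h import *
print(ctrl.nose_length, {k:np.round(v,3).tolist() for k,v in ctrl.get_obs().items()})
Z=dict(red_tab=.06,blue_tab=.0525,rings_mid=.06,leaf_mid=.06,book=0,mug=0,gnome=0,bottle_yellow=0,bottle_green=0,water_pot=0,brush=0.005,palette=0)
for n in('scene','side'):
    p=ctrl.snapshot(n); save(p,n)
    print(n,[k for k in p],np.round(p['T'][:3,3],2))
    for k,z in Z.items():
        r=ctrl.spot_point(p,k)[:2]
        print(k,[(np.round(q['at']).tolist(),round(q['score'],2),np.round(onz(p,q['at'],z),3)[:2].tolist()) for q in r])
E
```

```text
0.017 {'clock': 0.0, 'joint_pos': [85.778, 20.591, 0.636, -0.02, -70.137, -16.507], 'qvel': [0.072, 0.052, 0.058, -0.068, 0.052, -0.019], 'tau': [-0.002, -58.271, 29.305, 6.997, 0.007, -0.0], 'tool_pos': [0.239, 0.631, 0.243], 'orientation': [179.906, -0.009, -20.736], 'force': [0.001, 0.043, 0.405], 'moment': [0.031, 0.002, 0.013], 'gripper_force': 0.0, 'opening': 0.088}
scene ['img', 'fx', 'fy', 'cx', 'cy', 'T', 'shot'] [1.1  1.07 0.99]
red_tab [([237.0, 167.0], 0.91, [0.515, -0.225]), ([308.0, 257.0], 0.21, [0.541, 0.286])]
blue_tab [([255.0, 165.0], 0.75, [0.448, -0.214]), ([239.0, 166.0], 0.42, [0.501, -0.239])]
rings_mid [([256.0, 198.0], 0.81, [0.543, -0.028])]
leaf_mid [([246.0, 182.0], 0.74, [0.532, -0.125])]
book [([253.0, 213.0], 0.97, [0.553, -0.03])]
mug [([309.0, 257.0], 0.97, [0.5, 0.237])]
gnome [([344.0, 249.0], 0.66, [0.388, 0.259]), ([205.0, 178.0], 0.63, [0.613, -0.299])]
bottle_yellow [([214.0, 237.0], 0.64, [0.716, 0.016]), ([254.0, 215.0], 0.64, [0.556, -0.021])]
bottle_green [([197.0, 212.0], 0.57, [0.717, -0.123])]
water_pot [([272.0, 272.0], 0.94, [0.63, 0.2
[... 232 characters left out ...]
292.0], 0.68, [0.519, -0.222])]
blue_tab [([342.0, 309.0], 0.9, [0.457, -0.219]), ([272.0, 202.0], 0.63, [0.578, 0.17])]
rings_mid [([311.0, 242.0], 0.66, [0.54, -0.034]), ([383.0, 243.0], 0.66, [0.671, -0.146])]
leaf_mid [([337.0, 260.0], 0.89, [0.543, -0.119])]
book [([313.0, 260.0], 0.7, [0.548, -0.037])]
mug [([241.0, 214.0], 0.9, [0.518, 0.241]), ([191.0, 200.0], 0.44, [0.441, 0.405])]
gnome [([365.0, 287.0], 0.74, [0.578, -0.181])]
bottle_yellow [([351.0, 219.0], 0.84, [0.746, 0.02])]
bottle_green [([385.0, 244.0], 0.67, [0.733, -0.112])]
water_pot []
brush [([425.0, 320.0], 0.58, [0.598, -0.323])]
palette [([192.0, 200.0], 0.84, [0.443, 0.403]), ([240.0, 214.0], 0.31, [0.517, 0.244])]
```

View pics/scene.png

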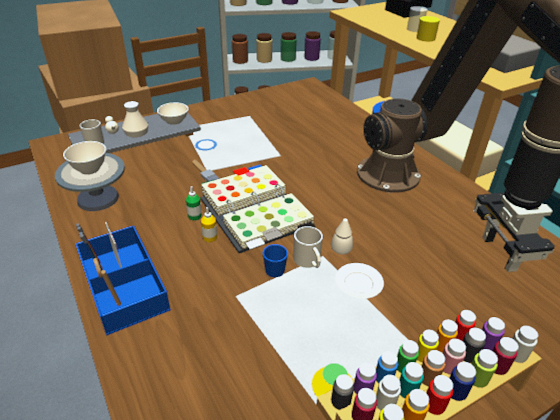

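View pics/side.png

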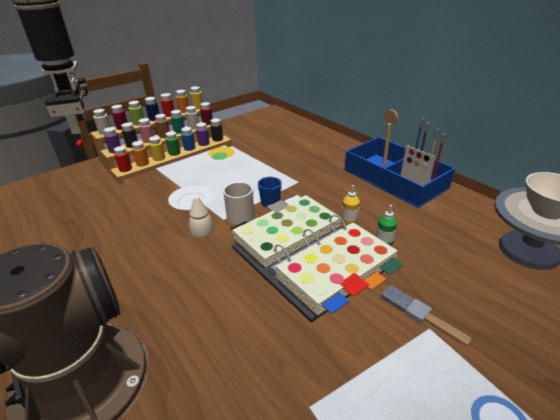

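The scene shows the book in the middle of the table. In the side view the red tab is near (355,285), the blue at (336,302), and the ring centre at (311,242). Next I move over the tab, turning the closed jaws crosswise, for a closer look.

Request:
{"api": "apply_moves", "payload": {
  "commands": [
    [[3, -8, 4], -0.12, 1],
    [[5, -16, 6], -0.25, 1],
    [[28, -90, 6], -1.21, 1],
    [[28, -90, 6], -1.21, 1],
    [[28, -90, 6], -1.21, 1],
    [[28, -90, 6], -1.21, 1],
    [[28, -90, 6], -1.21, 1],
    [[28, -90, 6], -1.21, 1],
    [[28, -90, 6], -1.21, 1],
    [[28, -90, 6], -1.21, 1],
    [[28, -90, 6], -1.21, 1],
    [[28, -90, 6], -1.21, 1],
    [[28, -90, 6], -1.21, 1],
    [[28, -90, 6], -1.21, 1],
    [[28, -90, 6], -1.21, 1],
    [[28, -90, 6], -1.21, 1],
    [[28, -90, 6], -1.21, 1],
    [[28, -90, 6], -1.21, 1],
    [[28, -90, 6], -1.21, 1],
    [[28, -90, 6], -1.21, 1]
  ]
}}

```text
clock: 2.97
tool_pos: [0.4849, -0.1605, 0.3001]
orientation: [-179.9, 0.0, -90.1]
force: [0.8, 1.4, 0.9]
opening: 0.0
gripper_force: 0.0
```

Request:
{"api": "apply_moves", "payload": {
  "commands": [
    [[0, 0, 0], 0, 1],
    [[0, 0, 0], 0, 1],
    [[0, 0, 0], 0, 1],
    [[0, 0, 0], 0, 1],
    [[0, 0, 0], 0, 1]
  ]
}}

```text
clock: 3.38
tool_pos: [0.4847, -0.157, 0.2999]
orientation: [-180.0, 0.0, -89.9]
force: [0.1, -0.4, 0.9]
opening: 0.0005
gripper_force: 0.0
```

Run:
```python
from h import *
o=ctrl.get_obs();print({k:np.round(o[k],3).tolist() for k in('clock','tool_pos','orientation','joint_pos','force','opening')})
Z=dict(red_tab=.06,blue_tab=.0525,rings_mid=.06,leaf_mid=.06)
for n in('wrist','side'):
    p=ctrl.snapshot(n); save(p,n+'1')
    print(n,np.round(p['T'],2).tolist())
    for k,z in Z.items():
        r=ctrl.spot_point(p,k)[:2]
        print(k,[(np.round(q['at']).tolist(),round(q['score'],2),np.round(onz(p,q['at'],z),3)[:2].tolist()) for q in r])
```

```text
{'clock': 3.383, 'tool_pos': [0.485, -0.157, 0.3], 'orientation': [-179.961, 0.009, -89.942], 'joint_pos': [4.163, 2.8, -14.605, -0.007, -72.556, -4.103], 'force': [0.145, -0.412, 0.94], 'opening': 0.001}
wrist [[-1.0, 0.0, 0.0, 0.48], [-0.0, -0.96, -0.28, -0.23], [-0.0, -0.28, 0.96, 0.44], [0.0, 0.0, 0.0, 1.0]]
red_tab [([247.0, 130.0], 0.6, [0.513, -0.212])]
blue_tab []
rings_mid []
leaf_mid [([220.0, 218.0], 0.72, [0.545, -0.116])]
side [[0.78, 0.37, -0.5, 0.05], [-0.63, 0.44, -0.64, -0.55], [-0.02, 0.82, 0.58, 0.66], [0.0, 0.0, 0.0, 1.0]]
red_tab [([361.0, 290.0], 0.67, [0.517, -0.214])]
blue_tab [([342.0, 304.0], 0.81, [0.465, -0.211]), ([272.0, 202.0], 0.42, [0.58, 0.171])]
rings_mid [([310.0, 240.0], 0.59, [0.545, -0.027])]
leaf_mid [([338.0, 260.0], 0.6, [0.547, -0.119])]
```

View pics/wrist1.png

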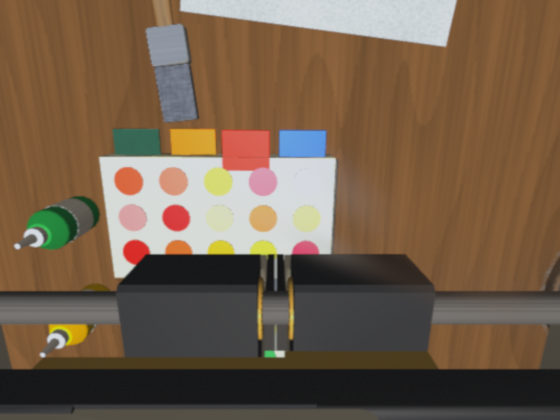

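The wrist view shows the red tab's outer edge from (222,131) to (270,131). The board's near edge runs from (102,157) to (335,157). The book lies almost square to the world axes.

Run:
```python
from h import *
p=ctrl.snapshot('wrist')
hsv=cv2.cvtColor(p['img'],cv2.COLOR_RGB2HSV); 
m=((hsv[...,0]<6)|(hsv[...,0]>174))&(hsv[...,1]>150)&(hsv[...,2]>120); m[160:]=0;m[:110]=0;m[:,:200]=0;m[:,300:]=0
n,l,s,c=cv2.connectedComponentsWithStats(m.astype(np.uint8)); print(s[1:].tolist())
r=np.argwhere(m); cols=range(226,267,8); print([(c,int(r[r[:,1]==c][:,0].min())) for c in cols], p['fx'])
for uv,z in [((222,130.5),.062),((270,130.5),.062),((102,157),.0635),((335,157),.0635),((279,130),.0545),((326,130),.0545)]: print(uv,np.round(onz(p,uv,z),4))
```

```text
[[222, 131, 48, 29, 1370]]
[(226, 131), (234, 131), (242, 131), (250, 131), (258, 131), (266, 131)] 356.48648843719997
(222, 130.5) [ 0.5391 -0.2129  0.062 ]
(270, 130.5) [ 0.4894 -0.2128  0.062 ]
(102, 157) [ 0.6663 -0.1859  0.0635]
(335, 157) [ 0.4211 -0.1856  0.0635]
(279, 130) [ 0.48   -0.2129  0.0545]
(326, 130) [ 0.4303 -0.2129  0.0545]
```

Request:
{"api": "apply_moves", "payload": {
  "commands": [
    [[1.5, -4, 0], 0, 1],
    [[2.9, -8, 0], 0, 1],
    [[2.9, -9.3, 0], 0, 1],
    [[2.9, -9.3, -4], 0, 1],
    [[2.9, -9.3, -8], 0, 1],
    [[2.9, -9.3, -12], 0, 1],
    [[2.9, -9.3, -16], 0, 1],
    [[2.9, -9.3, -20], 0, 1],
    [[2.9, -9.3, -22], 0, 1],
    [[2.9, -9.3, -23.8], 0, 1],
    [[2.9, -8.8, -23.8], 0, 1],
    [[2.9, -8.3, -23.8], 0, 1],
    [[2.9, -8.3, -23.8], 0, 1],
    [[2.9, -8.3, -23.8], 0, 1]
  ]
}}

```text
clock: 5.1
tool_pos: [0.515, -0.2409, 0.0633]
orientation: [-179.8, -0.0, -90.0]
force: [0.0, -0.1, 0.6]
opening: 0.0006
gripper_force: 0.0
```

Run:
```python
from h import *
p=ctrl.snapshot('side'); im=p['img'][230:350,290:450]; cv2.imwrite('pics/s2.png',cv2.cvtColor(cv2.resize(im,None,fx=4,fy=4,interpolation=3),cv2.COLOR_RGB2BGR)); print(np.round(ctrl.get_obs()['force'],2))
```

```text
[ 1.33 -0.74  1.09]
```

View pics/s2.png

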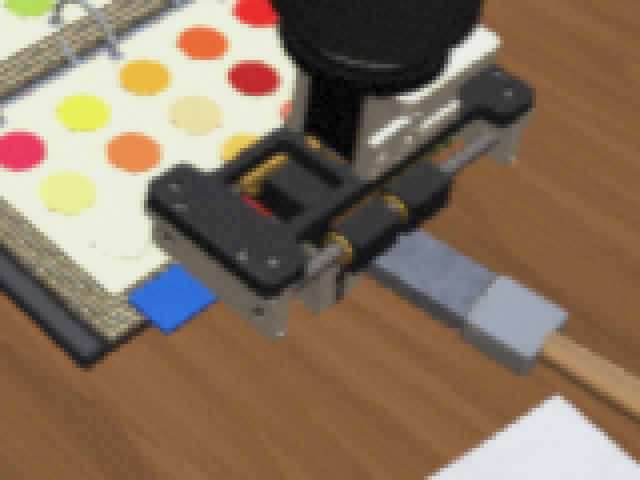

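The crop shows the gripper just outside the tab, clear of it. I'll creep inward.

Request:
{"api": "apply_moves", "payload": {
  "commands": [
    [[0, 0.6, 0], 0, 1],
    [[0, 1.0, 0], 0, 1],
    [[0, 1.2, 0], 0, 1],
    [[0, 1.3, 0], 0, 1],
    [[0, 1.3, 0], 0, 1]
  ]
}}

```text
clock: 5.57
tool_pos: [0.5139, -0.2279, 0.0619]
orientation: [-180.0, -0.0, -90.0]
force: [-0.1, -0.3, -0.1]
opening: 0.0004
gripper_force: 0.0
```

Request:
{"api": "apply_moves", "payload": {
  "commands": [
    [[0, 0.1, 0], 0, 1],
    [[0, 0.1, 0], 0, 1]
  ]
}}

```text
clock: 5.73
tool_pos: [0.5137, -0.2271, 0.0616]
orientation: [180.0, -0.0, -90.1]
force: [-0.4, 0.4, -0.1]
opening: 0.0006
gripper_force: 0.0
```

Request:
{"api": "apply_moves", "payload": {
  "commands": [
    [[0, 0.1, 0], 0, 1],
    [[0, 0.1, 0], 0, 1]
  ]
}}

```text
clock: 5.9
tool_pos: [0.5137, -0.2262, 0.0616]
orientation: [180.0, 0.0, -90.1]
force: [-0.8, -0.2, 0.8]
opening: 0.0004
gripper_force: 0.0
```

Request:
{"api": "apply_moves", "payload": {
  "commands": [
    [[0, 0.1, 0], 0, 1],
    [[0, 0.1, 0], 0, 1]
  ]
}}

```text
clock: 6.07
tool_pos: [0.5137, -0.2252, 0.0616]
orientation: [180.0, 0.0, -90.1]
force: [-0.3, -0.3, 0.2]
opening: 0.0001
gripper_force: 0.0
```

Request:
{"api": "apply_moves", "payload": {
  "commands": [
    [[0, 0.1, 0], 0, 1],
    [[0, 0.1, 0], 0, 1]
  ]
}}

```text
clock: 6.23
tool_pos: [0.5137, -0.225, 0.0617]
orientation: [180.0, -0.1, -90.0]
force: [-0.7, -5.1, -0.3]
opening: 0.0003
gripper_force: 3.0
```

Request:
{"api": "apply_moves", "payload": {
  "commands": [
    [[0, 0.08, 0], 0, 1],
    [[0, 0.08, 0], 0, 1],
    [[0, 0.08, 0.2], 0, 1],
    [[0, 0.08, 0.4], 0, 1],
    [[0, 0.09, 0.6], 0, 1],
    [[0, 0.09, 0.8], 0, 1]
  ]
}}

```text
clock: 6.73
tool_pos: [0.5137, -0.2247, 0.0699]
orientation: [180.0, -0.1, -90.1]
force: [0.5, -9.4, -0.8]
opening: 0.0007
gripper_force: 4.6
```

Run:
```python
from h import *
print(np.round(ctrl.get_obs()['force'],2))
p=ctrl.snapshot('side');print(np.round(ctrl.get_obs()['force'],2)); im=p['img'][210:340,270:430]; 
q=ctrl.snapshot('wrist');jm=q['img'][100:230,90:350]
print(np.round(ctrl.get_obs()['force'],2))
a=cv2.resize(im,(400,325),interpolation=3); b=cv2.resize(jm,(400,325),interpolation=3)
cv2.imwrite('pics/s3.png',cv2.cvtColor(np.hstack([a,b]),cv2.COLOR_RGB2BGR))
```

```text
[ 0.48 -9.44 -0.84]
[-0.03 -9.14  0.78]
[-0.81 -9.63 -0.95]
```

View pics/s3.png

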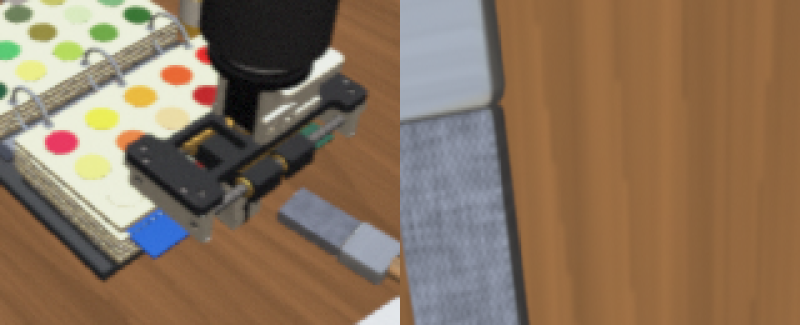

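```bash
cat >> h.py <<'E'
def flow(p,pts,ref='pics/side.png'):
    "median flow of leaf points from the reference side picture, px"
    a=cv2.cvtColor(cv2.imread(ref),cv2.COLOR_BGR2GRAY); b=cv2.cvtColor(p['img'],cv2.COLOR_RGB2GRAY)
    x=np.float32(pts).reshape(-1,1,2); y,s,e=cv2.calcOpticalFlowPyrLK(a,b,x,None,winSize=(15,15))
    return (y-x)[:,0],s[:,0]
def leafpt(s,r,th,ax=(.544,-.025,.06)):  # s along book x from its middle, r from axis
    return np.array([ax[0]+s,ax[1]-r*np.cos(th),ax[2]+r*np.sin(th)+.0035])
E
python3 - <<'E'
from h import *
p=ctrl.snapshot('side')
P=[(-.11,.145),(-.11,.09),(-.06,.09),(-.06,.06)]
uv=[proj(p,leafpt(s,r,0)) for s,r in P]; f,s=flow(p,uv)
for (a,b),u,ff in zip(P,uv,f): print(np.round(u),ff,[np.round(np.subtract(proj(p,leafpt(a,b,np.radians(t))),u),1).tolist() for t in(1,2.5,4)])
E
```

```text
[317. 296.] [-2.535614    0.74786377] [[0.0, -0.9], [0.1, -2.2], [0.1, -3.5]]
[300. 281.] [-3.8338928 -1.3355713] [[0.0, -0.5], [-0.0, -1.3], [-0.0, -2.2]]
[317. 270.] [1.247406 4.756134] [[0.0, -0.5], [0.0, -1.3], [0.0, -2.1]]
[308. 263.] [-0.49142456 -1.1137695 ] [[0.0, -0.3], [0.0, -0.9], [-0.0, -1.4]]
```

Request:
{"api": "apply_moves", "payload": {
  "commands": [
    [[0, 0.01, 0.25], 0, 1],
    [[0, 0.03, 0.5], 0, 1],
    [[0, 0.05, 0.75], 0, 1],
    [[0, 0.07, 1.0], 0, 1],
    [[0, 0.09, 1.25], 0, 1],
    [[0, 0.12, 1.5], 0, 1],
    [[0, 0.12, 1.5], 0, 1]
  ]
}}

```text
clock: 7.47
tool_pos: [0.5138, -0.2235, 0.0853]
orientation: [-180.0, -0.1, -90.1]
force: [-0.7, -8.7, -0.1]
opening: 0.0006
gripper_force: 4.4
```

Run:
```python
from h import *
p=ctrl.snapshot('side'); im=p['img'][210:340,270:430]; 
P=[(-.11,.145),(-.11,.09),(-.06,.09),(-.06,.06)]
uv=[proj(p,leafpt(s,r,0)) for s,r in P]; f,s=flow(p,uv)
for (a,b),u,ff in zip(P,uv,f): print(np.round(u),ff,[np.round(np.subtract(proj(p,leafpt(a,b,np.radians(t))),u),1).tolist() for t in(2.5,7)])
cv2.imwrite('pics/s4.png',cv2.cvtColor(cv2.resize(im,(640,520),interpolation=3),cv2.COLOR_RGB2BGR))
```

```text
[317. 296.] [-1.3660889  1.9979248] [[0.1, -2.2], [-0.1, -6.3]]
[300. 281.] [3.2094116 6.0349426] [[-0.0, -1.3], [-0.2, -3.9]]
[317. 270.] [ 0.06866455 -2.2111511 ] [[0.0, -1.3], [-0.0, -3.8]]
[308. 263.] [-0.67099  -3.065796] [[0.0, -0.9], [-0.1, -2.5]]
```

View pics/s4.png

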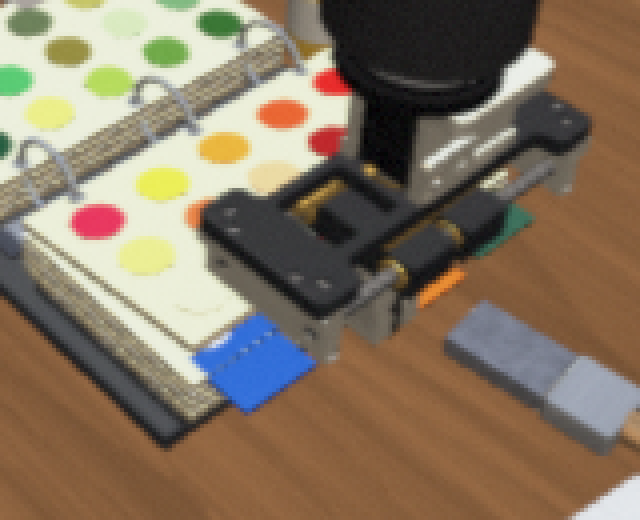

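The leaf is lifting: a gap has opened at its near edge and the blue-tabbed leaf lies flat beneath. I'll work out the arc table for the following moves.

Run:
```python
import numpy as np
def Y(t):
    t=np.radians(t); r=188 if t<=np.pi/2 else 173
    Yc=-(r*np.cos(t)+2*np.sin(t)); Z=r*np.sin(t)-2*np.cos(t)-(15 if t<=np.pi/2 else 0)
    return np.array([Yc,Z])/10
def tab(a,ts): print(a,[[float(round(v,2)) for v in Y(t)-Y(a)] for t in ts])
tab(7.1,range(9,32,2)); tab(31,range(33,64,2)); tab(63,range(65,104,2)); tab(103,range(105,152,3))
```

```text
7.1 [[0.08, 0.62], [0.19, 1.27], [0.32, 1.91], [0.47, 2.55], [0.64, 3.18], [0.84, 3.81], [1.06, 4.43], [1.3, 5.04], [1.56, 5.64], [1.84, 6.23], [2.14, 6.81], [2.46, 7.39]]
31 [[0.34, 0.56], [0.7, 1.11], [1.08, 1.64], [1.48, 2.16], [1.9, 2.67], [2.33, 3.16], [2.78, 3.64], [3.25, 4.1], [3.73, 4.55], [4.23, 4.97], [4.74, 5.38], [5.27, 5.77], [5.81, 6.15], [6.36, 6.5], [6.93, 6.83], [7.5, 7.15]]
63 [[0.59, 0.29], [1.18, 0.57], [1.79, 0.82], [2.4, 1.05], [3.03, 1.26], [3.65, 1.45], [4.29, 1.61], [4.93, 1.76], [5.57, 1.88], [6.22, 1.98], [6.88, 2.05], [7.53, 2.1], [8.19, 2.13], [8.82, 2.14], [9.42, 2.13], [10.02, 2.09], [10.62, 2.04], [11.22, 1.96], [11.82, 1.86], [12.41, 1.74]]
103 [[0.59, -0.14], [1.46, -0.39], [2.32, -0.68], [3.16, -1.02], [3.98, -1.4], [4.78, -1.82], [5.56, -2.28], [6.31, -2.79], [7.04, -3.33], [7.73, -3.91], [8.39, -4.53], [9.03, -5.18], [9.62, -5.86], [10.18, -6.57], [10.7, -7.31], [11.19, -8.08]]
```

Request:
{"api": "apply_moves", "payload": {
  "commands": [
    [[0, 0.04, 0.3], 0, 1],
    [[0, 0.08, 0.62], 0, 1],
    [[0, 0.13, 0.95], 0, 1],
    [[0, 0.19, 1.27], 0, 1],
    [[0, 0.25, 1.6], 0, 1],
    [[0, 0.32, 1.91], 0, 1],
    [[0, 0.39, 2.23], 0, 1],
    [[0, 0.47, 2.55], 0, 1]
  ]
}}

```text
clock: 8.18
tool_pos: [0.5138, -0.2186, 0.1106]
orientation: [-180.0, -0.1, -90.1]
force: [-0.3, -7.4, 0.1]
opening: 0.0003
gripper_force: 3.8
```

Request:
{"api": "apply_moves", "payload": {
  "commands": [
    [[0, 0.09, 0.32], 0, 1],
    [[0, 0.18, 0.63], 0, 1],
    [[0, 0.28, 0.95], 0, 1],
    [[0, 0.38, 1.26], 0, 1],
    [[0, 0.49, 1.57], 0, 1],
    [[0, 0.6, 1.88], 0, 1],
    [[0, 0.72, 2.19], 0, 1],
    [[0, 0.84, 2.49], 0, 1],
    [[0, 1.1, 3.09], 0, 1],
    [[0, 1.38, 3.68], 0, 1],
    [[0, 1.68, 4.26], 0, 1],
    [[0, 2.0, 4.84], 0, 1]
  ]
}}

```text
clock: 9.18
tool_pos: [0.5139, -0.1983, 0.1593]
orientation: [-180.0, -0.1, -90.1]
force: [0.2, -4.4, 1.4]
opening: 0.0001
gripper_force: 2.5
```

Run:
```python
from h import *
p=ctrl.snapshot('side'); im=p['img'][130:350,220:480]; print(np.round(ctrl.get_obs()['force'],2))
cv2.imwrite('pics/s5.png',cv2.cvtColor(cv2.resize(im,(650,550),interpolation=3),cv2.COLOR_RGB2BGR))
```

```text
[-1.08 -1.67  1.31]
```

View pics/s5.png

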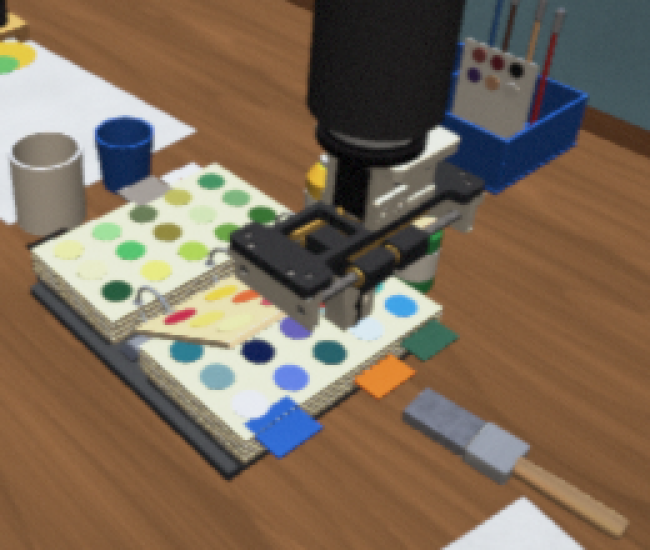

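The leaf is up about 30° and the blue leaf is flat. I'll continue to about 63°, with a little more inward bias.

Request:
{"api": "apply_moves", "payload": {
  "commands": [
    [[0, 0.27, 0.28], 0, 1],
    [[0, 0.54, 0.56], 0, 1],
    [[0, 0.9, 1.11], 0, 1],
    [[0, 1.28, 1.64], 0, 1],
    [[0, 1.68, 2.16], 0, 1],
    [[0, 2.1, 2.67], 0, 1],
    [[0, 2.53, 3.16], 0, 1],
    [[0, 2.98, 3.64], 0, 1],
    [[0, 3.45, 4.1], 0, 1],
    [[0, 3.93, 4.55], 0, 1],
    [[0, 4.43, 4.97], 0, 1],
    [[0, 4.94, 5.38], 0, 1],
    [[0, 5.47, 5.77], 0, 1],
    [[0, 6.01, 6.15], 0, 1],
    [[0, 6.56, 6.5], 0, 1],
    [[0, 7.13, 6.83], 0, 1],
    [[0, 7.7, 7.15], 0, 1]
  ]
}}

```text
clock: 10.65
tool_pos: [0.5137, -0.1196, 0.23]
orientation: [180.0, 0.0, -90.1]
force: [1.7, -0.8, 0.5]
opening: 0.0005
gripper_force: 0.7
```

Request:
{"api": "apply_moves", "payload": {
  "commands": [
    [[0, 0.59, 0.29], 0, 1],
    [[0, 1.18, 0.57], 0, 1],
    [[0, 1.79, 0.82], 0, 1],
    [[0, 2.4, 1.05], 0, 1],
    [[0, 3.03, 1.26], 0, 1],
    [[0, 3.65, 1.45], 0, 1],
    [[0, 4.29, 1.61], 0, 1]
  ]
}}

```text
clock: 11.23
tool_pos: [0.5135, -0.0768, 0.2462]
orientation: [180.0, 0.0, -90.1]
force: [-0.8, -0.8, -0.1]
opening: 0.0005
gripper_force: 0.4
```

Run:
```python
from h import *
p=ctrl.snapshot('side'); im=p['img'][130:350,220:480]; print(np.round(ctrl.get_obs()['force'],2))
cv2.imwrite('pics/s6.png',cv2.cvtColor(cv2.resize(im,(650,550),interpolation=3),cv2.COLOR_RGB2BGR))
```

```text
[1.18 0.55 0.12]
```

View pics/s6.png

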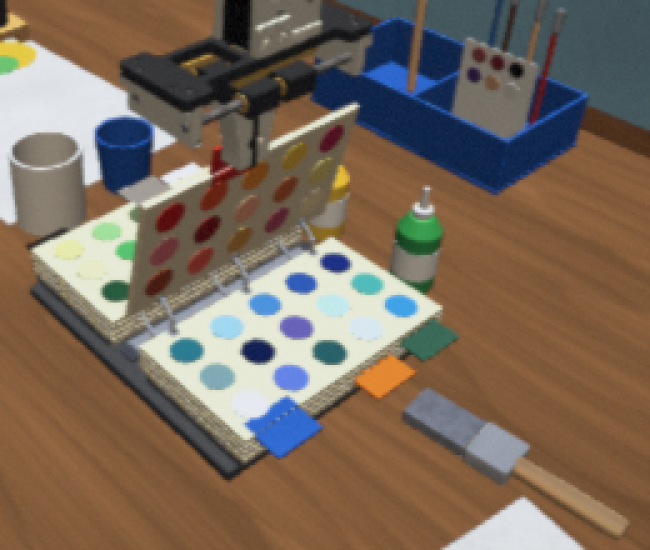

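The leaf is nearly upright with the finger against the tab, and the blue leaf is flat. Now over the top.

Request:
{"api": "apply_moves", "payload": {
  "commands": [
    [[0, 0.64, 0.15], 0, 1],
    [[0, 1.28, 0.27], 0, 1],
    [[0, 1.93, 0.37], 0, 1],
    [[0, 2.59, 0.44], 0, 1],
    [[0, 3.24, 0.49], 0, 1],
    [[0, 3.9, 0.52], 0, 1],
    [[0, 4.53, 0.53], 0, 1],
    [[0, 5.13, 0.52], 0, 1],
    [[0, 5.73, 0.48], 0, 1],
    [[0, 6.33, 0.43], 0, 1],
    [[0, 6.93, 0.35], 0, 1],
    [[0, 7.53, 0.25], 0, 1],
    [[0, 8.12, 0.13], 0, 1]
  ]
}}

```text
clock: 12.37
tool_pos: [0.5138, 0.0043, 0.2473]
orientation: [-180.0, 0.0, -90.1]
force: [-0.3, -1.0, 0.4]
opening: 0.0005
gripper_force: 0.3
```

Request:
{"api": "apply_moves", "payload": {
  "commands": [
    [[0, 0.59, -0.14], 0, 1],
    [[0, 1.46, -0.39], 0, 1],
    [[0, 2.32, -0.68], 0, 1],
    [[0, 3.16, -1.02], 0, 1],
    [[0, 3.98, -1.4], 0, 1],
    [[0, 4.78, -1.82], 0, 1],
    [[0, 5.56, -2.28], 0, 1],
    [[0, 6.31, -2.79], 0, 1],
    [[0, 7.04, -3.33], 0, 1],
    [[0, 7.73, -3.91], 0, 1],
    [[0, 8.39, -4.53], 0, 1],
    [[0, 9.03, -5.18], 0, 1]
  ]
}}

```text
clock: 13.37
tool_pos: [0.5138, 0.0947, 0.195]
orientation: [-180.0, 0.0, -90.1]
force: [0.0, -0.0, 0.1]
opening: 0.001
gripper_force: 0.1
```

Request:
{"api": "apply_moves", "payload": {
  "commands": [
    [[0, 0.59, -0.68], 0, 1],
    [[0, 1.15, -1.39], 0, 1],
    [[0, 1.67, -2.13], 0, 1],
    [[0, 2.16, -2.9], 0, 1],
    [[0, 2.16, -2.9], 0, 1],
    [[0, 2.16, -2.9], 0, 1],
    [[0, 2.16, -2.9], 0, 1]
  ]
}}

```text
clock: 13.95
tool_pos: [0.5139, 0.1156, 0.1667]
orientation: [-180.0, -0.0, -90.1]
force: [1.2, 0.5, -0.5]
opening: 0.0005
gripper_force: 0.0
```

Run:
```python
from h import *
p=ctrl.snapshot('side'); im=p['img'][130:350,180:440]; print(np.round(ctrl.get_obs()['force'],2))
cv2.imwrite('pics/s7.png',cv2.cvtColor(cv2.resize(im,(650,550),interpolation=3),cv2.COLOR_RGB2BGR))
```

```text
[-0.76  0.49  0.5 ]
```

View pics/s7.png

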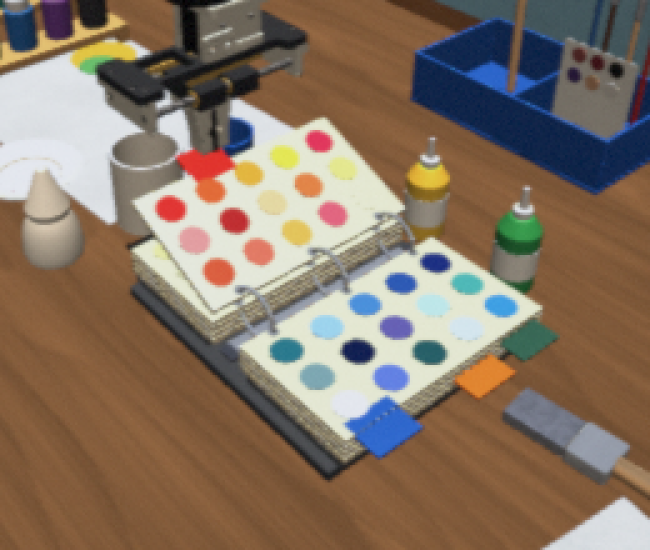

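The leaf is past the rings and sinking onto the left pages by itself. I'll raise the finger clear and wait.

Request:
{"api": "apply_moves", "payload": {
  "commands": [
    [[0, -1, 4], 0, 1],
    [[0, -2, 8], 0, 1],
    [[0, -6, 10], 0, 1],
    [[0, -10, 10], 0, 1],
    [[0, -14, 10], 0, 1],
    [[0, -18, 10], 0, 1],
    [[0, -18, 10], 0, 1],
    [[0, -18, 10], 0, 1],
    [[0, -18, 10], 0, 1],
    [[0, -18, 10], 0, 1],
    [[0, -18, 10], 0, 1],
    [[0, -18, 10], 0, 1],
    [[0, -18, 10], 0, 1],
    [[0, -18, 10], 0, 1],
    [[0, -18, 10], 0, 1],
    [[0, -18, 10], 0, 1],
    [[0, -18, 10], 0, 1],
    [[0, -18, 10], 0, 1],
    [[0, -18, 10], 0, 1],
    [[0, -18, 10], 0, 1]
  ]
}}

```text
clock: 15.67
tool_pos: [0.5138, -0.0644, 0.2666]
orientation: [-180.0, 0.0, -90.1]
force: [-0.8, 0.2, 0.3]
opening: 0.0006
gripper_force: 0.0
```

Request:
{"api": "apply_moves", "payload": {
  "commands": [
    [[0, 0, 0], 0, 1],
    [[0, 0, 0], 0, 1],
    [[0, 0, 0], 0, 1],
    [[0, 0, 0], 0, 1],
    [[0, 0, 0], 0, 1],
    [[0, 0, 0], 0, 1],
    [[0, 0, 0], 0, 1],
    [[0, 0, 0], 0, 1],
    [[0, 0, 0], 0, 1],
    [[0, 0, 0], 0, 1],
    [[0, 0, 0], 0, 1],
    [[0, 0, 0], 0, 1],
    [[0, 0, 0], 0, 1],
    [[0, 0, 0], 0, 1],
    [[0, 0, 0], 0, 1],
    [[0, 0, 0], 0, 1],
    [[0, 0, 0], 0, 1],
    [[0, 0, 0], 0, 1],
    [[0, 0, 0], 0, 1],
    [[0, 0, 0], 0, 1]
  ]
}}

```text
clock: 17.33
tool_pos: [0.5138, -0.0644, 0.2666]
orientation: [180.0, 0.0, -90.1]
force: [-0.3, 0.9, 0.1]
opening: 0.0002
gripper_force: 0.0
```

Run:
```python
from h import *
p=ctrl.snapshot('side'); q=ctrl.snapshot('scene')
for s,z in((p,.06),(q,.06)):
    r=ctrl.spot_point(s,'red_tab')[:1]; print([(x['at'],x['score'],np.round(onz(s,x['at'],z),3)) for x in r], 'expect',np.round(proj(s,[.514,.163,.06])))
a=cv2.resize(p['img'][150:310,200:400],(400,320),interpolation=3); b=cv2.resize(q['img'][140:280,170:345],(400,320),interpolation=3)
cv2.imwrite('pics/s8.png',cv2.cvtColor(np.hstack([a,b]),cv2.COLOR_RGB2BGR))
```

```text
[([256.9, 208.8], 0.78, array([0.522, 0.162, 0.06 ]))] expect [254. 210.]
[([290.3, 227.9], 0.57, array([0.52 , 0.154, 0.06 ]))] expect [293. 229.]
```

View pics/s8.png

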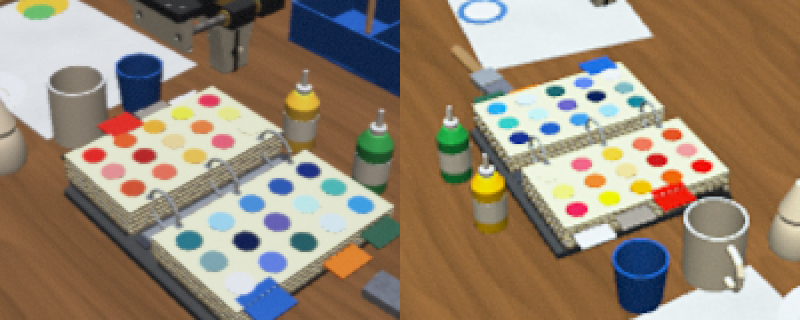

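The red leaf looks flat on the left, the blue leaf lies on the right, and the bystanders are in place. I'll wait a little longer and confirm that nothing is still moving.

Request:
{"api": "apply_moves", "payload": {
  "commands": [
    [[0, 0, 0], 0, 1],
    [[0, 0, 0], 0, 1],
    [[0, 0, 0], 0, 1],
    [[0, 0, 0], 0, 1],
    [[0, 0, 0], 0, 1],
    [[0, 0, 0], 0, 1],
    [[0, 0, 0], 0, 1],
    [[0, 0, 0], 0, 1],
    [[0, 0, 0], 0, 1],
    [[0, 0, 0], 0, 1],
    [[0, 0, 0], 0, 1],
    [[0, 0, 0], 0, 1],
    [[0, 0, 0], 0, 1],
    [[0, 0, 0], 0, 1],
    [[0, 0, 0], 0, 1],
    [[0, 0, 0], 0, 1],
    [[0, 0, 0], 0, 1],
    [[0, 0, 0], 0, 1],
    [[0, 0, 0], 0, 1],
    [[0, 0, 0], 0, 1]
  ]
}}

```text
clock: 19.2
tool_pos: [0.5138, -0.0644, 0.2666]
orientation: [-180.0, 0.0, -90.1]
force: [0.2, -0.6, -0.2]
opening: 0.0003
gripper_force: 0.0
```

Run:
```python
from h import *
p=ctrl.snapshot('side')
old=cv2.cvtColor(cv2.resize(cv2.imread('pics/s8.png')[:,:400],(200,160),interpolation=cv2.INTER_AREA),cv2.COLOR_BGR2RGB)
d=cv2.absdiff(old,p['img'][150:310,200:400]).max(2); print(d.max(),d[50:110,30:130].mean(),d[50:110,30:130].max(), (d[100:150,80:190]).mean(), d[100:150,80:190].max())
print(ctrl.close_job())
```

```text
16 1.6475 13 1.6396363636363636 11
the job is handed in; nothing more can be done
None
```

I turned the red-tabbed leaf over the rings. In the last pictures it lay flat and at rest on the left-hand pages, with the blue-tabbed leaf still flat on the right and the other things apparently where they stood. I handed the job in at about 19 s, and no verdict came back.

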